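# Interlock channel sections on the stacking board

### The job

Build an interlocking stack of steel channels on the plywood board. First set the loose shallow channel, open side up as it lies, on the board alongside the one screwed down there: parallel, ends level, on the empty side, with a finger's width (about 2 to 3 cm) between the two. Then lay the wide deep channel, open side down as it lies, midway over both, so that one of its flanges stands on the floor of each trough; leave the narrow deep channel where it is.

Things in the scene. Friction and masses are not known exactly. Their poses are not given: they have to be found in the camera images.
- fixed_channel (a point): Steel channel screwed open side up to a fixed plywood board: 120 mm long, 50 wide, 24 high, walls 4 (trough 42 wide, 20 deep). Point: its centre, half-way up, 12 mm above the board's top. x along it, y across it towards the board's empty side, z up. The board, 200 (x) by 220 (y) by 18 mm thick, lies on the bench (z = 0); it reaches 160 mm to +y and 60 mm to -y of this point.
- shallow_channel (a point): Loose steel channel of the same section, lying open side up on the bench: 120 mm long, 50 wide, 24 high, walls 4 (trough 42 wide). Point: its centre, half-way up, 12 mm above its underside. x along it, y across it, z up. The only loose channel lying open side up. About 0.25 kg.
- wide_deep_channel (a point): Loose wide deep steel channel, lying open side down on the bench: 100 mm long, 64 wide outside, 44 high, walls 4; two 40 mm tall flanges, 56 apart inside, below a flat web on top. Point: its centre, half-way up, 22 mm above its feet. x along it, y across it, z up. About 0.32 kg.
- narrow_deep_channel (a point): Loose narrow deep steel channel, lying open side down, a bystander not to be used: 100 mm long, 36 mm wide outside, 44 mm high, walls 4 mm. This point is its centre, half-way up. x along its length, z up.

How it is judged:
By the outcome, as a careful person would: the job done as asked, in the order asked, and still so for the second after the job is handed in, with the robot touching nothing.
It also fails if it takes over 64 s, if anything falls off the work surface, if the arm or the gripper's body presses on something with over 40 N, if the wrist force passes 120 N, or if a joint passes its speed limit or range.

### The arm

A 7-joint arm with a two-finger parallel gripper is mounted at the origin on the work surface. World frame = base frame: x ahead of the robot, y to its left, z up, the work surface at z = 0. Lengths are in m, angles in rad, forces in N, time in s.
With the tool pointing down it reaches from about 0.425 to 0.8 m from the base axis. Payload 8.3 kg.
Tool frame: the origin (TCP) lies at the centre of the arm's flange, where the gripper is bolted on; the fingertips stand 173 mm ahead of it and the grasp point (between the pads) lies 155 mm ahead of it; y points along the fingers, z is the direction in which the jaws open and shut, and the axes are right-handed (so a half turn about y gives the same grasp; the last joint's range is limited). The gripper opens to 85 mm and grips with 20 to 120 N. Pads are 22 mm wide; open, the fingers measure 114 mm over their backs; the gripper's body (76 mm by 85 mm) begins 54 mm behind the grasp point. The pads swing forward as they close: fully open they stand 13 mm farther back than shut.
Start: joints at [-1.198, 0.383, 0.016, 1.37, -0.006, 1.388, -0.046], TCP at [0.264, 0.567, 0.405] pointing down, gripper open.
Joint ranges: [-2.95, 2.95], [-0.25, 2.06], [-1.52, 1.56], [0.18, 2.33], [-1.44, 4.58], [0.02, 2.06], [-3.01, 3.01]. Speed limits (rad/s): [2.39, 2.39, 3.01, 3.01, 3.14, 3.14, 3.14].

### API

Orientations are given as a unit quaternion [w, x, y, z].
In Python, from cell import env, fingers, sensors, eyes, job gives the robot as it stands. Calls block until the motion is done:
- env.goto(position, orientation): joint-space move of the TCP to a pose.
- env.move_linear(position, ori=None, velocity=0.15): straight line of the TCP; ori=None keeps the orientation; velocity is the mean speed in m/s.
- env.movej(angles): joint-space move.
- fingers.command_gripper(opening, grasp_force=None): opening from 0.0 (shut) to 1.0 (fully open); grasp_force is the grip in N (None keeps the last); returns when the fingers have stopped.
- env.pause(seconds).
- env.inverse_kinematics(position, orientation): joint angles nearest the present ones, or None.
- sensors.state(): the state.
- eyes.grab_frame(name): name is "side" or "top"; returns a dict with "frame" (400x640x3 uint8, blue, green, red), "z_map" (400x640 float32, m along the optical axis (not along the pixel's ray), 0 where there is no reading), "camera_matrix" (3x3 intrinsics, pixels), "dist" ([k1, k2, p1, p2, k3] as OpenCV has them; the pictures are not rectified), "rvec" (rotation vector, rad) and "tvec" (3), from world to camera coordinates, as OpenCV has them. Camera axes: x right, y down, z forward; pixel columns grow to the right and rows downward; lengths in m; the calibration is good to about 2 mm. A picture is of the moment at which its call begins.
A pose or a line that the arm cannot do raises env.MotionError and nothing moves.
- job.job_done(): hands the job in, once; it reports no verdict.
Trained networks look in the newest picture that a camera, given by its name, has taken for a name from the list of things; names that differ only in an ending like _2 or _b are one class to them, and where a whole thing is asked for, a point or a joint stands for the part that bears it (a point fixed in the world has none). Each returns a list of dicts, best first, with "conf" (0 to 1); they miss things now and then, are a little off and sometimes report something else, mostly with a low value. They report only what shows in the picture. A call takes as long as a camera call.
- eyes.recognise(camera, query): "centre" ([x, y, z] in m, in world coordinates, good to about 4 mm: the middle of the surface that is visible of it).
The state is a dict: "time": time; "joint_positions": joint angles; "joint_vel": joint speeds; "joint_torque": joint torques, N m; "position": TCP position; "ee_rot": TCP orientation; "force": force on the tool from outside, world axes, zero at the start; "ft_torque": the same for the moment, N m; "finger_gap": opening from 0.0 (shut) to 1.0 (fully open).
Only numpy, scipy, OpenCV 4.12 (cv2) and the standard library are available. Lean on these libraries where they do the work, as an engineer would, in place of code of your own. Each camera call takes 0.05 s, during which the arm holds its last target.

## Working session

There is one attempt and no reset: what is moved stays moved. The work goes in short steps, each a Python script; the robot and the scene stay as the last script left them, time stands still between calls to the robot, and variables do not carry over. Pictures are saved under pics/ and viewed, and the job is handed in when it is done.

```bash
ls; mkdir -p pics; python3 - <<'E'
from cell import env,fingers,sensors,eyes,job
import cv2,numpy as np
s=sensors.state();print(s['time'],s['position'],s['ee_rot'],s['finger_gap'])
for c in('top','side'):
    f=eyes.grab_frame(c);cv2.imwrite(f'pics/{c}0.png',f['frame']);print(c,f['camera_matrix'],f['dist'],f['rvec'],f['tvec'])
    for n in('fixed_channel','shallow_channel','wide_deep_channel','narrow_deep_channel'):
        print(n,[(np.round(d['centre'],3),round(d['conf'],2)) for d in eyes.recognise(c,n)])
E
```

```text
pics
0.0 [0.26373179 0.56644408 0.403661  ] [-0.68970194  0.69107573 -0.15297972  0.15271796] 1.0034949720793103
top [[487.1424361    0.         325.97997473]
 [  0.         487.1424361  201.92017185]
 [  0.           0.           1.        ]] [-0.06564855  0.          0.          0.          0.        ] [ 2.17164011 -2.15175545  0.09304601] [0.02925684 0.55856393 1.0103607 ]
fixed_channel [(array([ 0.524, -0.02 ,  0.019]), 0.81)]
shallow_channel [(array([ 0.63 , -0.256,  0.007]), 0.92)]
wide_deep_channel [(array([0.549, 0.297, 0.044]), 0.55)]
narrow_deep_channel [(array([ 0.438, -0.236,  0.045]), 0.71)]
side [[394.88899949   0.         317.35217785]
 [  0.         394.88899949 206.68282097]
 [  0.           0.           1.        ]] [-0.08966886  0.          0.          0.          0.        ] [ 2.21133071 -0.22719311  0.09243574] [-0.50771712  0.12313241  0.71656443]
fixed_channel [(array([ 0.522, -0.045,  0.016]), 0.95)]
shallow_channel [(array([ 0.623, -0.248,  0.003]), 0.67)]
wide_deep_channel [(array([0.552, 0.282, 0.036]), 0.75)]
narrow_deep_channel [(array([ 0.438, -0.247,  0.043]), 0.88)]
```

View pics/top0.png

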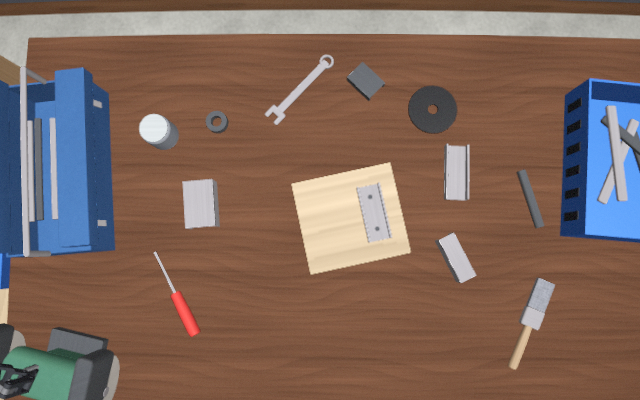

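View pics/side0.png

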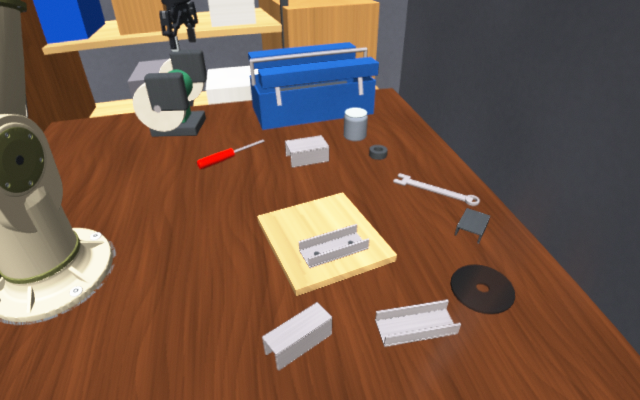

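```bash
cat > h.py <<'E'
from cell import env,fingers,sensors,eyes,job
import cv2,numpy as np
def grab(c):
    f=eyes.grab_frame(c);R=cv2.Rodrigues(np.array(f['rvec'],float))[0];f['R']=R
    K=f['camera_matrix'];z=f['z_map'];h,w=z.shape
    u,v=np.meshgrid(np.arange(w),np.arange(h))
    n=cv2.undistortPoints(np.stack([u,v],-1).reshape(-1,1,2).astype(np.float64),K,f['dist']).reshape(h,w,2)
    P=np.dstack([n[...,0]*z,n[...,1]*z,z])
    f['W']=(P-np.array(f['tvec']).ravel())@R
    f['W'][z==0]=np.nan
    return f
def proj(f,pts):
    return cv2.projectPoints(np.asarray(pts,float).reshape(-1,1,3),f['rvec'],f['tvec'],f['camera_matrix'],f['dist'])[0].reshape(-1,2)
def box(L,Wd,z0,cx,cy,th):
    c,s=np.cos(th),np.sin(th)
    return [[cx+c*a-s*b,cy+s*a+c*b,z0] for a,b in((L/2,Wd/2),(L/2,-Wd/2),(-L/2,-Wd/2),(-L/2,Wd/2))]
E
cat > m.py <<'E'
from h import *
f=grab('top');np.savez('top.npz',W=f['W'],img=f['frame'])
W=f['W'];
for nm,(u,v),r,lo,hi in(('board',(350,218),75,.010,.027),('fixed',(373,212),45,.0345,.05),('shallow',(457,172),38,.013,.035),('wide',(201,204),34,.035,.055),('narrow',(457,258),34,.035,.055)):
    S=W[v-r:v+r,u-r:u+r].reshape(-1,3)
    S=S[np.isfinite(S).all(1)]
    q=S[(S[:,2]>lo)&(S[:,2]<hi)]
    rc=cv2.minAreaRect((q[:,:2]*1000).astype(np.float32))
    print(nm,len(q),'z',np.round(np.median(q[:,2]),4),'rect',np.round(rc[0],1),np.round(rc[1],1),round(rc[2],1))
g=cv2.resize(f['frame'][130:300,170:500],None,fx=2.4,fy=2.4,interpolation=cv2.INTER_CUBIC);cv2.imwrite('pics/crop1.png',g)
for (u,v) in((350,218),(373,212),(457,172)):
    print(np.round(W[v,u-25:u+26:2,2]*1000).tolist())
E
python3 m.py
```

```text
board 9153 z 0.0183 rect [527.2 -17.4] [200.3 220.7] 12.7
fixed 252 z 0.0418 rect [538.  -66.1] [119.7  50.8] 12.8
shallow 342 z 0.0228 rect [ 629.1 -248.6] [ 52.2 118.6] 88.4
wide 1429 z 0.0434 rect [551.9 305.3] [98.4 66.5] 5.6
narrow 863 z 0.0437 rect [ 443.7 -240.1] [100.7  37.4] 27.5
[19.0, 18.0, 16.0, 19.0, 17.0, 20.0, 17.0, 20.0, 18.0, 16.0, 16.0, 18.0, 17.0, 21.0, 17.0, 15.0, 17.0, 18.0, 20.0, 42.0, 21.0, 20.0, 24.0, 20.0, 20.0, 21.0]
[18.0, 20.0, 18.0, 15.0, 17.0, 17.0, 18.0, 42.0, 22.0, 18.0, 23.0, 23.0, 20.0, 21.0, 20.0, 21.0, 23.0, 23.0, 42.0, 17.0, 19.0, 16.0, 19.0, 17.0, 15.0, 18.0]
[2.0, 3.0, -0.0, 2.0, -1.0, 1.0, 6.0, 28.0, 2.0, 4.0, 6.0, 4.0, 6.0, 5.0, 3.0, 3.0, 4.0, 13.0, 23.0, 1.0, 0.0, 1.0, -3.0, -0.0, 0.0, -1.0]
```

View pics/crop1.png

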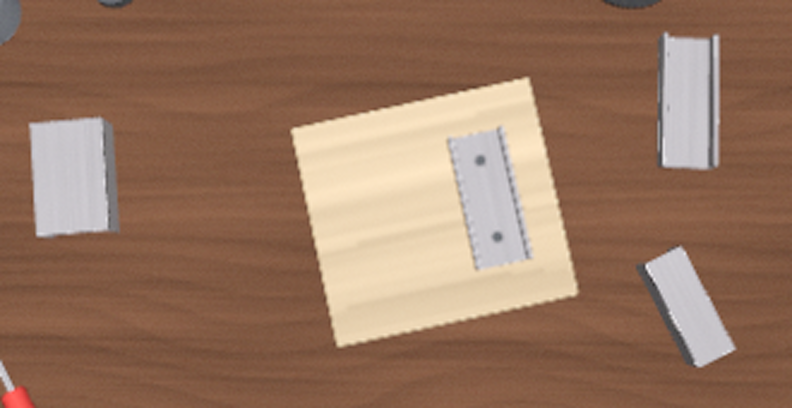

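```bash
cat >> h.py <<'E'
from scipy.spatial.transform import Rotation as Ro
def quats(th):
    out=[]
    for s in(1,-1):
        z=s*np.array([-np.sin(th),np.cos(th),0]);y=np.array([0,0,-1.]);x=np.cross(y,z)
        q=Ro.from_matrix(np.c_[x,y,z]).as_quat();out.append(q[[3,0,1,2]])
    return out
def best(p,th):
    j0=np.array(sensors.state()['joint_positions']);r=[]
    for q in quats(th):
        j=env.inverse_kinematics(p,q)
        if j is not None:r.append((np.abs(np.array(j)-j0).max(),q,np.round(j,2)))
    r.sort(key=lambda a:a[0]);return r
def st(m=''):
    s=sensors.state();print(m,'t',round(s['time'],2),'p',np.round(s['position'],4),'F',np.round(s['force'],1),'gap',round(s['finger_gap'],3));return s
def descend(z0,z1,step=.002,thr=4):
    p=np.array(sensors.state()['position']);F0=np.array(sensors.state()['force'])[2];z=z0
    while z>z1-1e-6:
        env.move_linear([XY[0],XY[1],z],velocity=.04);F=sensors.state()['force'][2]-F0
        if abs(F)>thr:print('contact',z,F);return z
        z-=step
    return z+step
E
python3 - <<'E'
from h import *
for n,p,th in(('sh',[.6291,-.2486],-1.6),('shT',[.5214,.0071],12.75),('w',[.5519,.3053],5.6),('wT',[.5297,-.0295],12.75)):
    for z in(.3,.165):print(n,z,[(round(a,2),b.round(3),j) for a,b,j in best(p+[z],np.radians(th))])
E
```

```text
sh 0.3 [(np.float64(0.99), array([-0.01 ,  0.01 ,  0.707, -0.707]), array([-0.27,  0.76,  1.01,  1.39, -0.64,  1.34, -0.85])), (np.float64(2.23), array([-0.707,  0.707, -0.01 ,  0.01 ]), array([-0.16,  0.66,  0.77,  1.38, -0.46,  1.28,  2.18]))]
sh 0.165 [(np.float64(0.95), array([-0.01 ,  0.01 ,  0.707, -0.707]), array([-0.26,  0.92,  0.97,  1.49, -0.8 ,  1.16, -0.75])), (np.float64(2.23), array([-0.707,  0.707, -0.01 ,  0.01 ]), array([-0.06,  0.77,  0.59,  1.48, -0.47,  1.04,  2.19]))]
shT 0.3 [(np.float64(1.19), array([ 0.079, -0.079,  0.703, -0.703]), array([-0.67,  0.28,  0.71,  1.82, -0.2 ,  1.11, -1.24])), (np.float64(1.89), array([-0.703,  0.703,  0.079, -0.079]), array([-0.5 ,  0.26,  0.5 ,  1.82, -0.14,  1.1 ,  1.84]))]
shT 0.165 [(np.float64(1.05), array([ 0.079, -0.079,  0.703, -0.703]), array([-0.6 ,  0.49,  0.65,  1.93, -0.39,  0.84, -1.09])), (np.float64(1.97), array([-0.703,  0.703,  0.079, -0.079]), array([-0.42,  0.44,  0.42,  1.93, -0.24,  0.82,  1.92]))]
w 0.3 [(np.float64(1.2), array([-0.706,  0.706,  0.035, -0.035]), array([-0.64,  0.46,  0.12,  1.5 , -0.06,  1
[... 173 characters left out ...]
06,  0.706,  0.035, -0.035]), array([-0.63,  0.61,  0.1 ,  1.61, -0.07,  0.93,  1.16])), (np.float64(1.71), array([ 0.035, -0.035,  0.706, -0.706]), array([-0.92,  0.66,  0.51,  1.62, -0.37,  0.96, -1.76]))]
wT 0.3 [(np.float64(1.1), array([ 0.079, -0.079,  0.703, -0.703]), array([-0.63,  0.32,  0.76,  1.8 , -0.24,  1.12, -1.14])), (np.float64(1.98), array([-0.703,  0.703,  0.079, -0.079]), array([-0.48,  0.29,  0.57,  1.8 , -0.17,  1.11,  1.94]))]
wT 0.165 [(np.float64(0.93), array([ 0.079, -0.079,  0.703, -0.703]), array([-0.58,  0.53,  0.72,  1.91, -0.45,  0.87, -0.98])), (np.float64(2.07), array([-0.703,  0.703,  0.079, -0.079]), array([-0.4 ,  0.47,  0.48,  1.9 , -0.29,  0.83,  2.03]))]
```

```bash
python3 - <<'E'
import h;from h import *
fingers.command_gripper(.8,30);st('g')
p=[.6291,-.2486];h.XY=p
q=best(p+[.26],np.radians(-1.6))[0][1]
env.goto(p+[.26],q);st('above')
env.move_linear(p+[.186],velocity=.15);st('low')
f=eyes.grab_frame('side');cv2.imwrite('pics/side1.png',cv2.resize(f['frame'][200:380,280:540],None,fx=3,fy=3))
E
```

```text
g t 0.87 p [0.2638 0.5666 0.4047] F [-0.6  0.  -0.7] gap 0.797
above t 4.03 p [ 0.6296 -0.2475  0.2599] F [ 0.6  0.1 -0.3] gap 0.797
low t 4.67 p [ 0.6293 -0.2489  0.1866] F [ 0.5 -0.3  0.2] gap 0.799
```

View pics/side1.png

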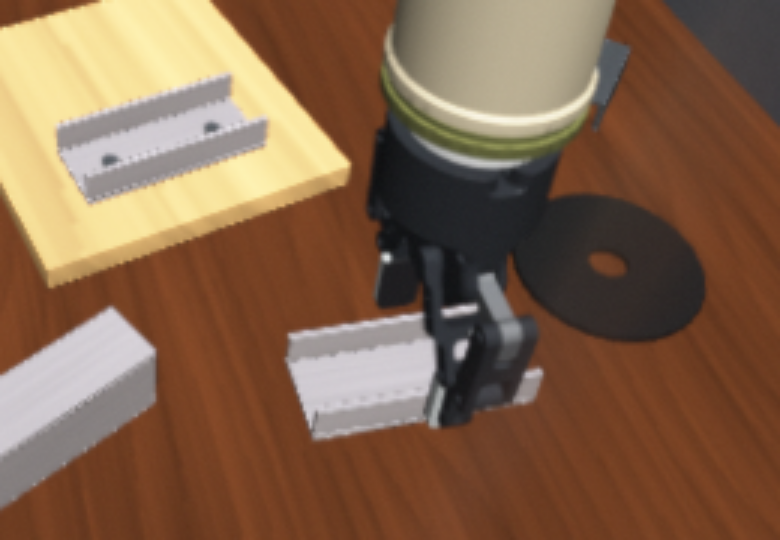

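```bash
python3 - <<'E'
from h import *
f=grab('side');im=f['frame'].copy()
def poly(pts,col):
    cv2.polylines(im2,[((proj(f,pts)-[280,200]+.5)*3).astype(int).reshape(-1,1,2)],True,col,1)
im2=cv2.resize(im[200:380,280:540],None,fx=3,fy=3)
poly(box(.12,.05,.024,.6291,-.2486,np.radians(-1.6)),(0,255,0))
poly(box(.12,.05,.0,.6291,-.2486,np.radians(-1.6)),(0,255,255))
for y in(.034,-.034):
  poly(box(.022,.001,.186-.173,.6291,-.2486+y,0),(0,0,255))
  poly(box(.022,.001,.186-.155,.6291,-.2486+y,0),(255,0,0))
poly(box(.12,.05,.042,.538,-.0661,np.radians(12.75)),(0,255,0))
cv2.imwrite('pics/side2.png',im2)
f=eyes.grab_frame('top');cv2.imwrite('pics/top2.png',cv2.resize(f['frame'][100:290,380:580],None,fx=3,fy=3))
E
```

```text
(no output)
```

View pics/side2.png

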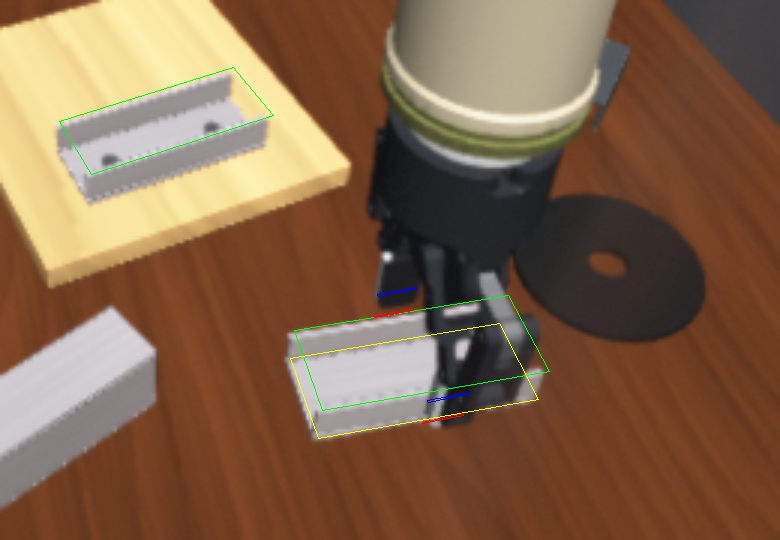

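View pics/top2.png

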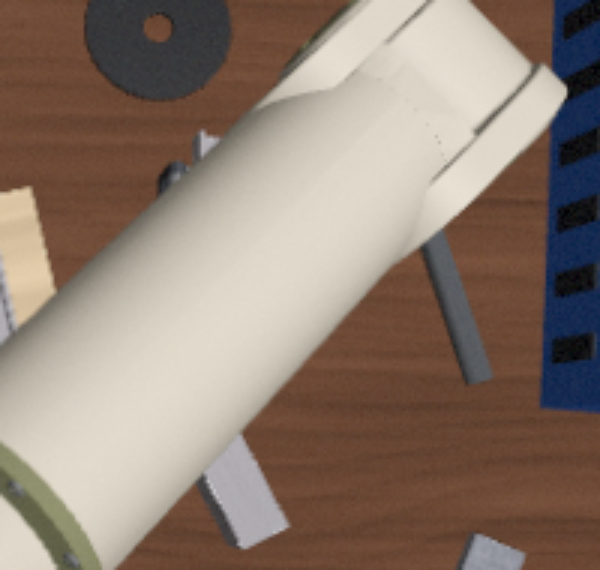

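```bash
python3 - <<'E'
import h;from h import *
p=[.6291,-.2486]
env.move_linear(p+[.180],velocity=.05);st('low')
fingers.command_gripper(.0,45);s=st('grip')
env.move_linear(p+[.21],velocity=.08);st('lift')
env.move_linear(p+[.29],velocity=.15);st('lift')
f=eyes.grab_frame('side');cv2.imwrite('pics/side3.png',cv2.resize(f['frame'][100:380,240:540],None,fx=2,fy=2))
E
```

```text
low t 5.09 p [ 0.629  -0.2485  0.1798] F [ 0.1 -0.   0.5] gap 0.801
grip t 5.39 p [ 0.6292 -0.2487  0.1804] F [-1.4  1.4  2.9] gap 0.573
lift t 5.92 p [ 0.6292 -0.2486  0.2105] F [ 0.   0.2 -3.6] gap 0.571
lift t 6.6 p [ 0.6289 -0.2483  0.289 ] F [ 0.1  0.9 -3.9] gap 0.575
```

View pics/side3.png

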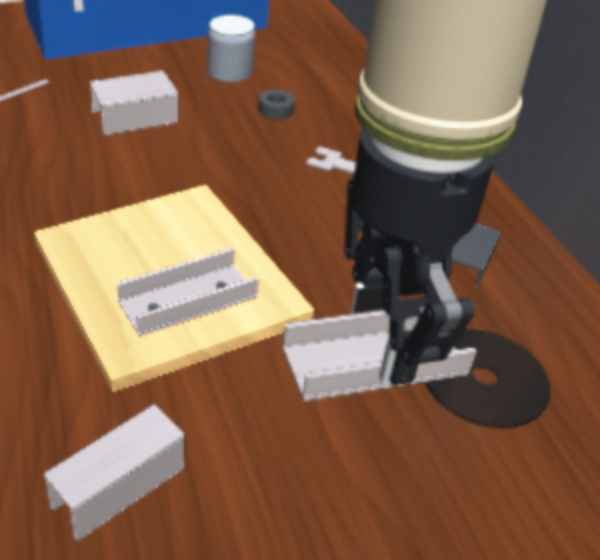

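```bash
python3 - <<'E'
import h;from h import *
a=np.radians(12.75)
p=[.538-.075*np.sin(a),-.0661+.075*np.cos(a)];h.XY=p;print(p)
q=best(p+[.29],a)[0][1]
env.goto(p+[.29],q);st('above')
env.move_linear(p+[.206],velocity=.12);env.pause(.2);st('low')
z=descend(.202,.196,.001,5);st('down')
f=eyes.grab_frame('side');cv2.imwrite('pics/side4.png',cv2.resize(f['frame'][150:350,220:440],None,fx=3,fy=3))
E
```

```text
[np.float64(0.5214476923733875), np.float64(0.007050674038138444)]
above t 7.72 p [0.5218 0.0061 0.2903] F [-0.5 -0.4 -2.8] gap 0.573
low t 8.78 p [0.5218 0.0071 0.2067] F [ 0.5 -0.4 -3.5] gap 0.572
contact 0.198 5.634495803705079
down t 10.03 p [0.5216 0.007  0.1983] F [-1.3  0.2  2.1] gap 0.57
```

View pics/side4.png

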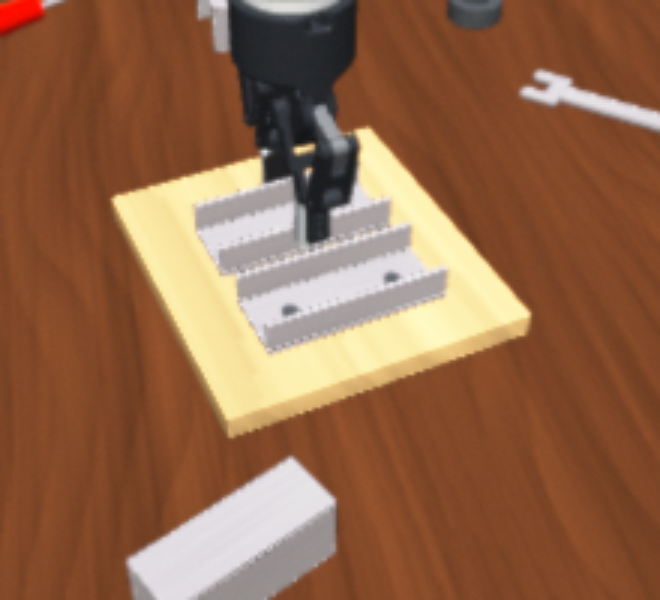

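```bash
python3 - <<'E'
import h;from h import *
p=[.52145,.00705]
fingers.command_gripper(.66);st('open')
env.move_linear(p+[.215],velocity=.05);st('up')
env.move_linear(p+[.30],velocity=.2)
fingers.command_gripper(.92)
w=[.5519,.3053];q=best(w+[.30],np.radians(5.6));
qq=[r[1] for r in q];print(q)
# keep tool z sense of target if feasible is irrelevant; take nearest
env.goto(w+[.27],qq[0]);st('above')
f=grab('top');W=f['W']
cv2.imwrite('pics/top5.png',cv2.resize(f['frame'][100:320,150:500],None,fx=2.2,fy=2.2))
S=W.reshape(-1,3);S=S[np.isfinite(S).all(1)]
t=S-[.538,-.0661,0];a=np.radians(12.75);x=t[:,0]*np.cos(a)+t[:,1]*np.sin(a);y=-t[:,0]*np.sin(a)+t[:,1]*np.cos(a)
for n,lo,hi in(('fixed',-.05,.035),('sh',.04,.12)):
    m=(y>lo)&(y<hi)&(abs(x)<.09)&(S[:,2]>.035)&(S[:,2]<.05)
    print(n,m.sum(),cv2.minAreaRect(np.c_[x,y][m].astype(np.float32)*1000))
E
```

```text
open t 10.32 p [0.5216 0.007  0.1981] F [-0.1 -0.3 -0.2] gap 0.661
up t 10.81 p [0.5216 0.0072 0.2153] F [-0.8  0.5 -0.4] gap 0.659
[(np.float64(0.5619908165537186), array([ 0.034542  , -0.034542  ,  0.70626259, -0.70626259]), array([-1.27,  0.71,  1.1 ,  1.53, -0.64,  1.31, -1.56])), (np.float64(2.2742831533858983), array([-0.70626259,  0.70626259,  0.034542  , -0.034542  ]), array([-0.88,  0.49,  0.45,  1.51, -0.22,  1.19,  1.27]))]
above t 12.89 p [0.5525 0.303  0.2705] F [ 0.4 -0.7 -0.3] gap 0.921
fixed 246 ((-0.264801025390625, 0.1251811981201172), (119.16451263427734, 50.42496109008789), 0.013852579519152641)
sh 226 ((0.1048583984375, 74.84176635742188), (119.03504943847656, 50.07034683227539), 0.10451898723840714)
```

View pics/top5.png

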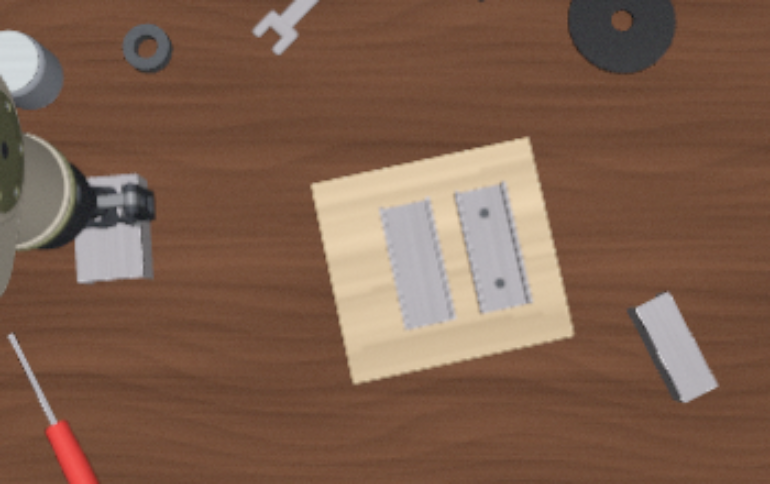

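```bash
python3 - <<'E'
import h;from h import *
p=[.5519,.3053]
env.move_linear(p+[.215],velocity=.12);st('a')
env.move_linear(p+[.198],velocity=.05);st('low')
fingers.command_gripper(.0,50);st('grip')
env.move_linear(p+[.225],velocity=.08);env.pause(.1);st('lift')
env.move_linear(p+[.31],velocity=.15);st('lift')
f=eyes.grab_frame('side');cv2.imwrite('pics/side6.png',cv2.resize(f['frame'][0:260,200:440],None,fx=2.3,fy=2.3))
E
```

```text
a t 13.55 p [0.5522 0.3049 0.2153] F [-0.   0.4  0.9] gap 0.919
low t 14.04 p [0.5518 0.3053 0.1977] F [-0.5 -0.   0.3] gap 0.92
grip t 14.32 p [0.5522 0.3053 0.1986] F [-1.3 -0.5  4. ] gap 0.738
lift t 14.92 p [0.5516 0.3054 0.2246] F [-0.3 -0.1 -3.4] gap 0.736
lift t 15.63 p [0.5515 0.3054 0.3091] F [-1.  -0.4 -2.8] gap 0.734
```

View pics/side6.png

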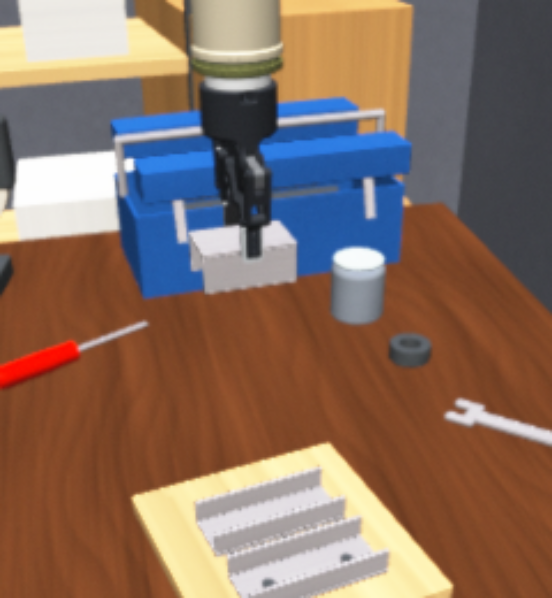

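```bash
python3 - <<'E'
import h;from h import *
a=np.radians(12.8)
p=[.538-.0374*np.sin(a),-.066+.0374*np.cos(a)];h.XY=p;print(p)
q=best(p+[.31],a)[0][1]
env.goto(p+[.31],q);st('above')
env.move_linear(p+[.252],velocity=.1);env.pause(.2);st('low')
f=grab('top');cv2.imwrite('pics/top7.png',cv2.resize(f['frame'][140:300,270:440],None,fx=3.4,fy=3.4))
f=grab('side');cv2.imwrite('pics/side7.png',cv2.resize(f['frame'][150:320,230:430],None,fx=3,fy=3))
E
```

```text
[np.float64(0.5297140861890319), np.float64(-0.029529414148971936)]
above t 16.95 p [ 0.5303 -0.0279  0.3098] F [ 0.4  0.2 -3.2] gap 0.732
low t 17.88 p [ 0.53   -0.0296  0.2526] F [ 0.4 -0.2 -1.9] gap 0.731
```

View pics/side7.png

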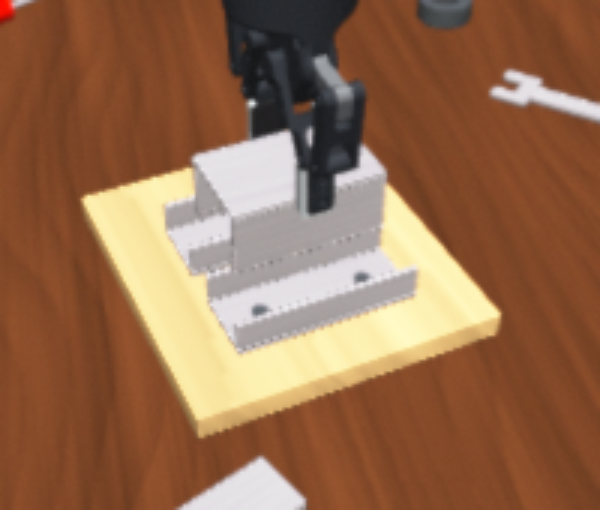

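```bash
python3 - <<'E'
import h;from h import *
p=[.52971,-.02953];h.XY=p
z=descend(.246,.226,.005,5);st('mid')
if z<.2265:
    z=descend(.224,.216,.001,5);st('down')
f=grab('side');cv2.imwrite('pics/side8.png',cv2.resize(f['frame'][150:320,230:430],None,fx=3,fy=3))
E
```

```text
mid t 19.38 p [ 0.5296 -0.0295  0.2257] F [-0.  -0.6 -2.2] gap 0.736
contact 0.22 7.730946153039185
down t 20.63 p [ 0.5298 -0.0297  0.2206] F [-3.1  0.8  5.5] gap 0.735
```

View pics/side8.png

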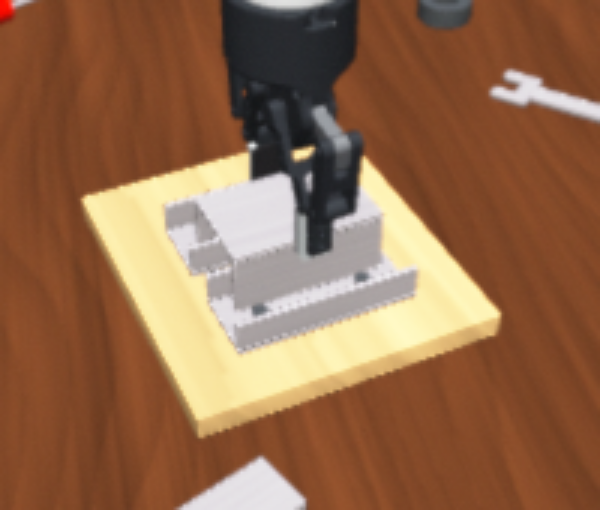

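Contact came at 0.220, the expected height for the trough floors. Next I release, back off and check.

```bash
python3 - <<'E'
import h;from h import *
p=[.52971,-.02953]
fingers.command_gripper(.84);st('open')
env.move_linear(p+[.24],velocity=.05);st('up')
env.move_linear(p+[.33],velocity=.2)
w=[.5,.35];q=best(w+[.35],np.radians(5.6))[0][1]
env.goto(w+[.35],q);st('away')
f=grab('top');W=f['W']
cv2.imwrite('pics/top9.png',cv2.resize(f['frame'][140:300,270:500],None,fx=3.4,fy=3.4))
S=W.reshape(-1,3);S=S[np.isfinite(S).all(1)]
t=S-[.538,-.0661,0];a=np.radians(12.75);x=t[:,0]*np.cos(a)+t[:,1]*np.sin(a);y=-t[:,0]*np.sin(a)+t[:,1]*np.cos(a)
def rep(n,m):print(n,m.sum(),cv2.minAreaRect(np.c_[x,y][m].astype(np.float32)*1000),np.median(S[m,2]))
b=(abs(x)<.09)
m=b&(y>-.03)&(y<.12)&(S[:,2]>.055)&(S[:,2]<.08);rep('wide',m)
A=np.c_[x[m],y[m],np.ones(m.sum())];print('tilt',np.linalg.lstsq(A,S[m,2],rcond=None)[0])
r=(S[:,2]>.036)&(S[:,2]<.048)
rep('sh',b&r&(y>.08)&(y<.12));rep('fx',b&r&(y<0)&(y>-.05))
f=grab('side');cv2.imwrite('pics/side9.png',cv2.resize(f['frame'][150:370,230:470],None,fx=2.6,fy=2.6))
E
```

```text
open t 20.94 p [ 0.5299 -0.0296  0.2201] F [-0.5 -0.1 -0.4] gap 0.845
up t 21.49 p [ 0.5298 -0.0294  0.2402] F [-0.3  0.9  0.1] gap 0.846
away t 23.51 p [0.5008 0.3481 0.35  ] F [-0.2  0.6 -0.7] gap 0.841
wide 1524 ((1.2180366516113281, 37.436607360839844), (99.83622741699219, 64.26802825927734), 0.19586598873138428) 0.06583625215523864
tilt [0.00216175 0.00114129 0.06577867]
sh 108 ((-0.0685882568359375, 97.8839340209961), (118.79657745361328, 3.9298768043518066), 0.03418108820915222) 0.0420858007855324
fx 123 ((-0.0935211181640625, -22.918537139892578), (4.566150665283203, 119.50196838378906), 89.9680404663086) 0.04180933194507895
```

View pics/top9.png

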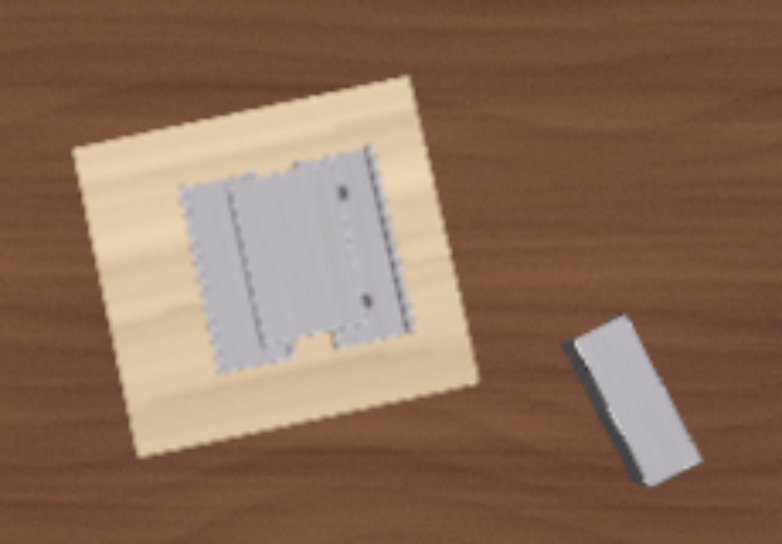

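View pics/side9.png

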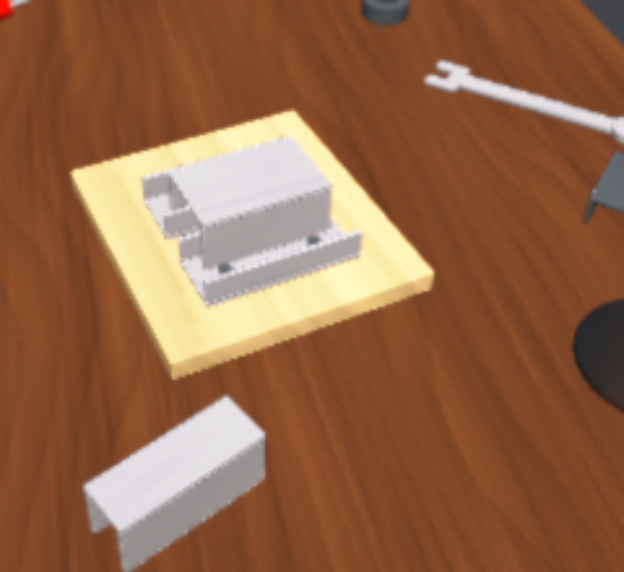

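All measurements agree with the requested layout, so I'm handing in.

```bash
python3 -c "
from cell import job;print(job.job_done())"
```

```text
the job is handed in; nothing more can be done
None
```

The stack is built and the job is handed in; the last clock reading, with the arm clear of the stack, was about 23.5 s of the 64 s allowed.

- **Shallow channel:** it sits on the board's empty side, parallel to the fixed one within about 0.1°. The ends are level within about 0.4 mm and the gap is about 25 mm.
- **Wide deep channel:** it lies midway over both, 37.4 mm across against a midline of about 37.4 mm. It is offset about 1.2 mm lengthwise and turned about 0.2°. Its web top is at 65.8 mm, against 66 mm expected with both flanges on the trough floors, and it is level.
- **Other checks:** laying the wide channel left the shallow one in place, and the narrow channel was not touched. In the readings I took at each step the outside force on the tool stayed under about 7 N.
- **Disagreement:** the side camera's calibration was about 2–3 mm off from the top camera's. I placed by the top camera, whose measured sizes matched the given ones within about 2.5 mm.

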